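# Oil bottle into the cruet caddy

### The job

The cruet caddy is about to be carried to the table and the tall green glass oil bottle is still missing from it. Without gripping or lifting it, gently push the oil bottle, low on its body so that it slides upright and never tips, in line with the caddy's empty bay and on into the bay until it meets the back board; then push the retaining bar by its knob all the way home so that it runs across the front of all three bays. Leave the vinegar bottle, the pepper mill and everything else where they stand.

Things in the scene. Friction and masses are not known exactly. Their poses are not given: they have to be found in the camera images.
- oil_bottle: loose, tall, round oil cruet of green glass with a brass stopper: a short cylindrical foot 60 mm in diameter and 42 mm high with a paper band, tapering to 30 mm diameter at 82 mm and a slim 25 mm neck above, 220 mm tall in all, 0.4 to 0.75 kg. Origin at the centre of its underside, z up. Pushed below about 25 mm above its base it slides; pushed much higher it tips.
- caddy: fixed oak cruet caddy, open front towards its -x. Origin under its middle on the worktop. Bays centred at y = -80 (the empty one, at the right), 0, +80 mm, each 72 mm wide; walls up to 80 mm high from x = -53 mm to the back board's face at x = +30 mm. Steel floor 2 mm high with a ramped lip from x = -64 (worktop level) to -46 mm. Ends at y = +-128 mm; carrying handle behind, up to z = 287 mm.
- empty_bay (a point): the point on the floor of the empty bay where the middle of the oil bottle's underside is when the bottle touches the back board in the middle of the bay; axes as the caddy's (x points into the bay)
- bar (a joint): how far the steel retaining bar is drawn out, m: 0 = home (collar against the caddy's left end panel, bar across all three bays), about 0.09 = the empty bay is open. The bar, 8 mm thick, slides along the caddy's y at x = -40 mm, z = 50 mm; about 2 N moves it and it stays where left. It passes the bottle only if that is within 7 mm of the back board.
- bar_knob (a point): the outer end of the bar's dark wooden knob (29 mm in diameter, 30 mm long, centred 50 mm above the worktop, at the caddy's left end); pushing this end along the caddy's -y drives the bar home
- vinegar_bottle: loose amber vinegar cruet with a black stopper, of the same shape and 210 mm tall, standing in the caddy's middle or left bay; origin at the centre of its underside
- pepper_mill: loose dark wooden pepper mill, 56 mm in diameter at the foot and 188 mm tall, standing in the caddy's middle or left bay; origin at the centre of its underside
- honey_jar: loose jar with a green lid, 52 mm in diameter and 98 mm tall, standing on the worktop at the left; origin at the centre of its underside
- salt_canister: loose green canister with a wooden lid, 92 mm in diameter and 120 mm tall, standing on the worktop at the right; origin at the centre of its underside
Things that resemble listed ones, but are neither listed nor needed, are in the scene too. Leave any blue, pink or turquoise look-alike of the pepper_mill alone.

How it is judged (in metres and radians):
On the way, in this order (a step that is already met when the one before it is completed fails the run):
1. the oil bottle stands upright in the empty bay, pushed back clear of the bar's path (x of oil_bottle in the frame of empty_bay above -0.009 m and y of oil_bottle in the frame of empty_bay between -0.012 and 0.012 m and angle between oil_bottle's own z axis and vertical below 0.06 rad), for 0.2 s.
2. the retaining bar is home (value of joint bar below 0.004 m), for 0.2 s.
At the end, for the whole second after the job is handed in: The oil bottle stands upright (within 3.5 degrees) and still in the bay that was empty, within 12 mm of the back board; the retaining bar is home (within 4 mm); the vinegar bottle and the pepper mill stand upright within 20 mm of where they stood (x of oil_bottle in the frame of empty_bay above -0.012 m and y of oil_bottle in the frame of empty_bay between -0.012 and 0.012 m and angle between each of oil_bottle, vinegar_bottle, pepper_mill's own z axis and vertical below 0.06 rad and linear speed of oil_bottle below 0.01 m/s and value of joint bar below 0.004 m and distance of each of vinegar_bottle, pepper_mill from where it was at the start of the episode below 0.02 m); the robot touches nothing.
It fails at once if the oil bottle tips by more than 15 degrees (angle between oil_bottle's own z axis and vertical above 0.26 rad).
It fails at once if the oil bottle is lifted off the surface (height (world z) of oil_bottle above 0.015 m).
It fails at once if the oil bottle is squeezed or pressed by the fingers with more than 30 N (contact force between the fingers and oil_bottle above 30 N).
It fails at once if the vinegar bottle or the pepper mill is knocked over or lifted (angle between any of vinegar_bottle, pepper_mill's own z axis and vertical above 0.26 rad or height (world z) of any of vinegar_bottle, pepper_mill above 0.02 m).
It fails at once if the jar or the canister is moved by more than 20 mm (distance of any of honey_jar, salt_canister from where it was at the start of the episode above 0.02 m).
It also fails if it takes over 72 s, if anything falls off the work surface, if the arm or the gripper's body presses on something with over 40 N, if the wrist force passes 120 N, or if a joint passes its speed limit or range.

### The arm

A 6-joint arm with a two-finger parallel gripper is mounted at the origin on the work surface; the furniture and walls round the work are solid. World frame = base frame: x ahead of the robot, y to its left, z up, the work surface at z = 0. Lengths are in mm, angles in rad, forces in N, time in s.
With the tool pointing down it reaches from about 350 to 775 mm from the base axis. Payload 7.3 kg.
Tool frame: the origin (TCP) lies on the front face of the gripper's body, between the roots of the fingers; the fingertips stand 66 mm ahead of it and the grasp point (between the pads) lies 47 mm ahead of it (bot.tip_extent is the distance from the TCP to the fingertips, in mm); z points along the fingers, y is the line along which they close (so a half turn about z gives the same grasp; the last joint's range is limited). The gripper opens to 92 mm and grips with 3 to 60 N. Pads are 19 mm wide; open, the fingers measure 130 mm over their backs; the gripper's body (75 mm by 190 mm) begins 47 mm behind the grasp point.
Start: joints at [0.976, 0.342, 1.524, -0, 1.275, -0.146], TCP at [227.775, 473.03, 292.241] pointing down, gripper open.
Joint ranges: [-2.53, 2.53], [-0.77, 2.02], [0.04, 2.7], [-1, 4.14], [0.28, 2.66], [-3.11, 3.11]. Speed limits (rad/s): [2.57, 2.57, 3.14, 3.14, 3.14, 3.14].

### API

Orientations are given as [roll, pitch, yaw] about the fixed x, y, z axes, in that order (R = Rz(yaw) Ry(pitch) Rx(roll)).
In Python, from plant import readout, viewer, order, bot gives the robot as it stands.
- The arm moves only by the shell command python3 -m creep 'ROWS'. ROWS is text: rows parted by semicolons, each of 7 numbers parted by spaces: the shift along the world's x, y, z in m, then the turn, a rotation vector about the world's x, y, z in rad, then the opening in per cent of the stroke, from 0 (shut) to 100 (fully open). A call has 1 to 8 rows; each row shifts and turns the commanded pose from where the row before left it; what a row does not reach is not made up. A row lasts 1/12 s, in which the tool goes at most 41.7 mm and 7.16 degrees, less where a joint would pass 70% of its speed; a pose out of reach is approached as far as the arm can. A call is refused whole if a number of a shift passes 0.0417 or a number of a turn 0.125, either way. A call with a gripper value outside its range is refused whole. The fingers move at their own pace and stop on an object; the grip force is fixed at half the most. Time passes only in rows, so rows that do not move let the fingers close. It gives the time, the measured TCP pose, the force, the opening and the grip force at its end, in the units of the state.
- readout.get_obs(): the state, without advancing time (a new reading comes with each control period).
- viewer.capture(name): name is "scene" or "top" or "wrist"; returns the picture (384x512x3 uint8, red, green, blue); there is no depth.
- viewer.camera_info(name): a dict with "fx", "fy", "cx", "cy" (pixels), "origin" and "rotation" of the camera in the world. Camera axes: x right, y up, looking along -z (the intrinsics and any distortion apply to the point x, -y, -z); pixel columns grow to the right and rows downward; lengths in mm; the calibration is good to about 2 mm. A picture is of the moment at which its call begins: read the wrist's pose just before it. camera_info takes no time and is no camera call; for the wrist camera it gives the pose at the moment of the call.
- order.close_job(): hands the job in; it is judged then, once.
The state is a dict: "time": time; "joint_positions": joint angles; "dq": joint speeds; "tau": joint torques, N m; "tool_pos": TCP position; "tcp_rot": TCP orientation; "contact_force": force on the tool from outside, world axes, zero at the start; "moment": the same for the moment, N m; "grip_width": finger opening in mm; "finger_force": force on a finger pad.
Only numpy, scipy, OpenCV 4.12 (cv2) and the standard library are available. Lean on these libraries where they do the work, as an engineer would, in place of code of your own. Each camera call takes 0.05 s, during which the arm holds its last target. There are 200 camera calls.

## Working session

There is one attempt and no reset: what is moved stays moved. The work goes in short steps, Python scripts to look and compute and a shell command to move; the robot and the scene stay as the last step left them, time stands still between calls to the robot, and variables do not carry over. Pictures are saved under pics/ and viewed, at most 10 in all, crops included, and the job is handed in when it is done.

```bash
mkdir -p pics; ls
python3 - <<'E'
from plant import readout, viewer, order, bot
import cv2
for n in("scene","top"):
    cv2.imwrite(f"pics/{n}0.png",viewer.capture(n)[:,:,::-1]); print(n,viewer.camera_info(n))
print(readout.get_obs())
E
```

```text
pics
scene {'fx': 410.81428473808137, 'fy': 410.81428473808137, 'cx': 256.8750360361987, 'cy': 195.14124772526822, 'origin': array([ 835.1596817 , 1019.94443992, 1155.41380084]), 'rotation': array([0.7590272 , 0.00756927, 2.86355079])}
top {'fx': 411.99487084633154, 'fy': 411.99487084633154, 'cx': 255.536043822398, 'cy': 190.31464894500945, 'origin': array([ 128.99560391,  -98.20924209, 1306.36494467]), 'rotation': array([ 0.334324  ,  0.01048791, -1.24537767])}
{'time': 0.1, 'joint_positions': array([ 9.76014240e-01,  3.42633819e-01,  1.52490775e+00,  7.81779642e-06,
        1.27539148e+00, -1.45979054e-01]), 'dq': array([-2.44807762e-04, -1.21120279e-03, -2.64628212e-03,  1.77796043e-03,
        7.02392403e-05, -2.17244707e-04]), 'tau': array([ 1.91041931e-03, -4.32007813e+01, -2.44693136e+01,  7.19409669e-02,
        5.26517385e-02,  3.50970559e-07]), 'tool_pos': array([227.60784898, 472.79924013, 291.629174  ]), 'tcp_rot': array([-3.14026760e+00, -2.02372203e-04,  2.69278721e+00]), 'contact_force': array([ 0.75139164, -1.15748506,  0.5178881 ]), 'moment': array([ 0.02813268, -0.01308285,  0.01612119]), 'finger_force': 0.0, 'grip_width': 91.81472028726381}
```

View pics/scene0.png

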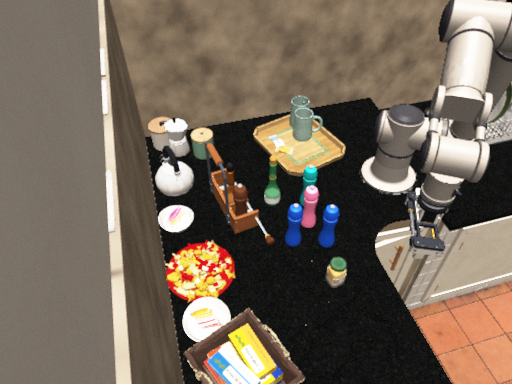

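View pics/top0.png

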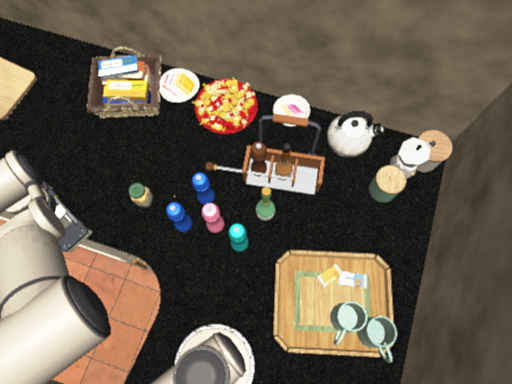

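The scene view shows the caddy at about (235,205), the green oil bottle (272,185) and the bar knob (270,240). In the top view they are at (285,170), (265,205) and (209,166). The blue, pink and turquoise mills stand nearby. Next I'll enlarge both views to pick exact points.

```bash
cat > h.py <<'E'
import numpy as np, cv2
from scipy.spatial.transform import Rotation as R
from plant import viewer, readout
def cam(n):
    i=viewer.camera_info(n); return i, R.from_euler('xyz',i['rotation']).as_matrix(), np.array(i['origin'])
def proj(n,P):
    i,M,o=cam(n); p=(np.atleast_2d(P)-o)@M
    return np.c_[i['cx']+i['fx']*p[:,0]/-p[:,2], i['cy']+i['fy']*p[:,1]/p[:,2]]
def ray(n,uv,z):
    i,M,o=cam(n); uv=np.atleast_2d(uv).astype(float)
    d=np.c_[(uv[:,0]-i['cx'])/i['fx'],-(uv[:,1]-i['cy'])/i['fy'],-np.ones(len(uv))]@M.T
    return o+d*((z-o[2])/d[:,2])[:,None]
E
python3 - <<'E'
from h import *
print(proj('top',[[0,0,0]]),proj('scene',[[0,0,0]]))
a=cv2.imread('pics/top0.png')[105:225,195:335]; b=cv2.imread('pics/scene0.png')[135:255,195:285]
f=lambda x:cv2.resize(x,None,fx=5,fy=5,interpolation=cv2.INTER_CUBIC)
a=f(a)
for k in range(0,140,20): cv2.putText(a,str(195+k),(k*5,10),0,.35,(0,255,255)); cv2.line(a,(k*5,0),(k*5,4),(0,255,255))
for k in range(0,120,20): cv2.putText(a,str(105+k),(0,k*5+4),0,.35,(0,255,255))
cv2.imwrite('pics/a.png',a); cv2.imwrite('pics/b.png',f(b))
E
```

```text
[[214.32358296 366.2876121 ]] [[387.86140336 174.10008762]]
```

View pics/a.png

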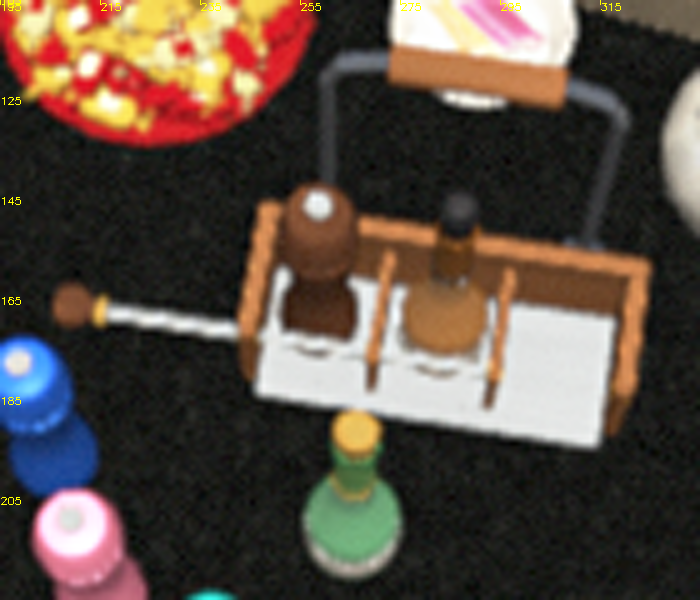

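View pics/b.png

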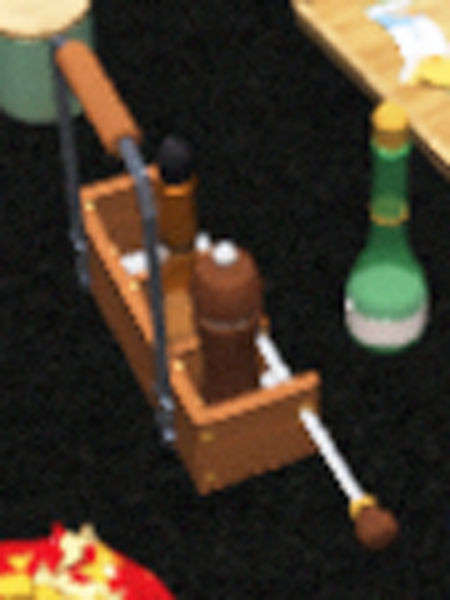

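```bash
cat > fit.py <<'E'
from h import *
from scipy.optimize import least_squares
T=lambda u,v:(195+u/5,105+v/5); S=lambda u,v:(195+u/5,135+v/5)
def w(p,q): c,s=np.cos(p[2]),np.sin(p[2]); return [p[0]+c*q[0]-s*q[1],p[1]+s*q[0]+c*q[1],q[2]]
xb,hw=1e4,2e4
def res(p,full=False):
    sub=lambda a: p[3] if a==xb else np.sign(a)*p[4] if abs(a)==hw else a
    O=[('top',T(253,397),(-64,hw,0)),('top',T(600,447),(-64,-hw,0)),('top',T(262,205),(xb,128,80)),('top',T(650,262),(xb,-128,80)),
    ('top',T(243,338),(-53,128,80)),('top',T(633,388),(-53,-128,80)),('scene',S(318,375),(-53,128,80)),('scene',S(200,422),(xb,128,80)),('scene',S(205,492),(xb,128,0)),('scene',S(83,190),(xb,-128,80))]
    r=np.array([proj(n,w(p,[sub(a) for a in q]))[0]-uv for n,uv,q in O])
    return r if full else r.ravel()
f=least_squares(res,[500,-100,0,40,120],loss='soft_l1'); p=f.x
print(p.round(3)); print(res(p,True).round(1))
print('knob top/scene at z50',ray('top',T(64,305),50),ray('scene',S(380,535),50), 'along bar mid z50',ray('top',[T(110,313),T(235,331)],50))
c,s=np.cos(p[2]),np.sin(p[2])
loc=lambda P:np.array([c*(P[0]-p[0])+s*(P[1]-p[1]),-s*(P[0]-p[0])+c*(P[1]-p[1])])
print('knob loc',loc(ray('top',T(64,305),50)[0]))
print('bottle stopper top', ray('top',T(357,428),218), ray('scene',S(391,113),218))
print('foot', ray('top',T(352,522),35), ray('scene',S(387,290),45))
print('base at bay', w(p,[0,-80,2]))
for z in (160,42,0): print(z,proj('top',[[0,0,z]]))
b=ray('top',T(357,428),218)[0];print('bottle loc',loc(b))
E
python3 fit.py
```

```text
[648.146  -7.641 -87.802  38.027 117.502]
[[ 0.3 -0.5]
 [ 0.2 -0. ]
 [-0.1  0.2]
 [ 0.2  0.1]
 [-1.1 -0.9]
 [ 0.5  1. ]
 [ 0.7  0.5]
 [ 0.3 -0.2]
 [ 0.3  0.3]
 [-2.8 -0.2]]
knob top/scene at z50 [[568.98048383 230.43285791  50.        ]] [[569.34579286 230.38557368  50.        ]] along bar mid z50 [[573.22972577 199.60165559  50.        ]
 [587.19888876 117.19744884  50.        ]]
knob loc [-39.5580386  247.75277493]
bottle stopper top [[492.38642719   4.40062088 218.        ]] [[495.08985884   7.42632198 218.        ]]
foot [[491.69669737   4.77998411  35.        ]] [[495.32649564  10.45009762  45.        ]]
base at bay [np.float64(661.104247292279), np.float64(-86.58438467257683), 2]
160 [[207.76046191 370.99793678]]
42 [[212.76547695 367.4058583 ]]
0 [[214.32358296 366.2876121 ]]
bottle loc [-151.75245665   37.11176694]
```

Run:
```python
from h import *
from plant import bot
print([ (a,(getattr(bot,a) if not callable(getattr(bot,a)) else 'fn')) for a in dir(bot) if a[0]!='_'])
# mills: (foot px, head px) mean at z 90 ; top view
c=np.array([648.1,-7.6]);s,k=np.sin(.163),np.cos(.163);M=np.array([[k,s],[-s,k]])
for n,u,z in (('blueA',(199,172.5+5),188),('blueA foot',(206,199),10),('blueB',(174,209),188),('blueB foot',(183,228),10),('pink',(209.5,208),188),('turq',(237,228),188),('turqf',(240,247),10),('honeylid',(136,188),98),('salt lid',(391,179),120)):
    P=ray('top',u,z)[0];print(n,P.round(),(M@(P[:2]-c)).round())
```

```text
[('Unreachable', 'fn'), ('tip_extent', 65.5)]
blueA [479. 206. 188.] [-132.  238.]
blueA foot [471. 205.  10.] [-141.  238.]
blueB [367. 239. 188.] [-237.  288.]
blueB foot [355. 240.  10.] [-249.  292.]
pink [402. 144. 188.] [-218.  190.]
turq [372.  51. 188.] [-263.  102.]
turqf [355.  45.  10.] [-281.   99.]
honeylid [412. 404.  98.] [-166.  445.]
salt lid [ 682. -337.  120.] [ -20. -331.]
```

```bash
cat > clr.py <<'E'
import numpy as np, itertools
from scipy.spatial.transform import Rotation as R
# caddy frame. solids: vertical cylinders (x,y,r,z0,z1), boxes
cyl={'turq':(-272,100,28,0,190),'pink':(-220,190,28,0,190),'blueA':(-137,238,28,0,190),'mill':(0,80,28,0,190),'vin':(0,0,30,0,210)}
bot=np.array([-151,38.])
boxes={'walls':((-53,-128,0),(40,128,80)),'bar':((-55,120,0),(-25,250,65))}
g=np.stack(np.meshgrid(np.linspace(-37.5,37.5,7),np.linspace(-95,95,21),np.linspace(-110,0,9)),-1).reshape(-1,3)
th=np.linspace(0,6.28,16,endpoint=False)
w=np.concatenate([np.c_[45*np.cos(th),45*np.sin(th),0*th+z] for z in np.linspace(-230,-110,7)])
G=np.r_[g,w]
def bottle_r(z): return np.where(z<42,30,np.where(z<82,30-15*(z-42)/40,15))
def tool(yaw,phi,rho):
    # tool z down; x horizontal = backward? base: y axis = +X caddy, heading -Y
    B=np.column_stack([[0,1,0],[1,0,0],[0,0,-1]]).astype(float)
    # rx(-): top leans back (+Y) -> rotate about X ; rho: top leans to -X -> rotate about Y
    return R.from_euler('z',yaw).as_matrix()@R.from_euler('xy',[-phi,-rho]).as_matrix()@B
def clear(M,tip,b):
    P=tip-66*M[:,2]+G@M.T
    d={}
    for n,(x,y,r,a,z) in cyl.items():
        h=np.hypot(P[:,0]-x,P[:,1]-y)-r; d[n]=np.maximum(h,P[:,2]-z).min()
    for n,(lo,hi) in boxes.items():
        q=np.maximum(np.array(lo)-P,P-np.array(hi)); d[n]=q.max(1).min()
    z=P[:,2]; d['bottle']=np.maximum(np.hypot(P[:,0]-b[0],P[:,1]-b[1])-bottle_r(z),z-222).min()
    d['table']=z.min()-0
    return d
if __name__=='__main__':
    best=[]
    for yaw,phi,rho,off,c in itertools.product(np.radians([-10,0,10,20,30]),np.radians([14,18,22,26]),np.radians([0,6,12,18]),[0,10,20],[13,16]):
        M=tool(yaw,phi,rho); tip=np.array([bot[0]+off,bot[1]+39,c]); d=clear(M,tip,bot); d2=clear(M,tip+[0,6,0],bot)
        m=min(min(d.values()),min(d2.values())); best.append((m,np.degrees([yaw,phi,rho]).round().tolist(),off,c,{k:int(v) for k,v in d.items()}))
    best.sort(key=lambda t:-t[0])
    for b in best[:10]: print(b)
E
python3 clr.py
```

```text
(np.float64(1.630226943337565), [20.0, 22.0, 0.0], 20, 16, {'turq': 1, 'pink': 8, 'blueA': 18, 'mill': 15, 'vin': 77, 'walls': 1, 'bar': 3, 'bottle': 5, 'table': 63})
(np.float64(0.06878285551746899), [0.0, 14.0, 6.0], 20, 16, {'turq': 0, 'pink': 6, 'blueA': 38, 'mill': 15, 'vin': 41, 'walls': 1, 'bar': 13, 'bottle': 3, 'table': 60})
(np.float64(-0.014915812181223842), [20.0, 18.0, 0.0], 20, 16, {'turq': 1, 'pink': 17, 'blueA': 29, 'mill': 11, 'vin': 71, 'walls': 0, 'bar': 5, 'bottle': 0, 'table': 67})
(np.float64(-0.36755749483302225), [20.0, 18.0, 0.0], 20, 13, {'turq': 1, 'pink': 15, 'blueA': 29, 'mill': 11, 'vin': 71, 'walls': 0, 'bar': 3, 'bottle': 0, 'table': 64})
(np.float64(-0.3890291897805156), [0.0, 14.0, 6.0], 20, 13, {'turq': 0, 'pink': 6, 'blueA': 38, 'mill': 15, 'vin': 41, 'walls': 0, 'bar': 10, 'bottle': 3, 'table': 57})
(np.float64(-0.6779969214684343), [10.0, 14.0, 0.0], 10, 16, {'turq': 2, 'pink': 18, 'blueA': 38, 'mill': 16, 'vin': 55, 'walls': 0, 'bar': 5, 'bottle': 1, 'table': 70})
(np.float64(-1.1232831808931394), [20.0, 22.0, 0.0], 20, 13, {'turq': 1, 'pink': 7, 'blueA': 18, 'mill': 15, 'vin': 77, 'walls': -1, 'bar': 3, 'bottle': 5, 'table': 60})
(np.float64(-1.2302699245198596), [10.0, 18.0, 0.0], 10, 16, {'turq': 2, 'pink': 6, 'blueA': 25, 'mill': 16, 'vin': 60, 'walls': -1, 'bar': 2, 'bottle': 6, 'table': 67})
(np.float64(-1.9996020487198187), [0.0, 14.0, 0.0], 0, 13, {'turq': -1, 'pink': 6, 'blueA': 38, 'mill': 28, 'vin': 49, 'walls': 3, 'bar': 2, 'bottle': 3, 'table': 67})
(np.float64(-1.9996020487198187), [0.0, 14.0, 0.0], 0, 16, {'turq': -1, 'pink': 6, 'blueA': 38, 'mill': 28, 'vin': 49, 'walls': 3, 'bar': 5, 'bottle': 3, 'table': 70})
```

```bash
python3 -m creep '0 0 0.04 0 0 0 30; 0 0 0.04 0 0 0 30; 0.02 -0.03 0.02 0 0 0 30; 0.025 -0.04 0 0 0 0 30; 0.025 -0.04 0 0 0 0 30; 0.025 -0.04 0 0 0 0 30; 0.025 -0.04 0 0 0 0 30; 0.02 -0.04 0 0 0 0 30'
cat > log.py <<'E'
from plant import readout; import json
o=readout.get_obs(); json.dump({k:(v.tolist() if hasattr(v,'tolist') else v) for k,v in o.items()},open('log.jsonl','a')); open('log.jsonl','a').write('\n')
print(o['time'],o['joint_positions'].round(3),o['tool_pos'].round(1),o['tcp_rot'].round(3))
E
python3 log.py; python3 -m creep '0.015 -0.04 0 0 0 0 30; 0.015 -0.04 0 0 0 0 30; 0.015 -0.04 0 0 0 0 30; 0 -0.04 0 0 0 0.12 30; 0 -0.04 0 0 0 0.12 30; 0 0 0 0 0 0.12 30; 0 0 0 0 0 0.12 30; 0 0 0 0 0 0 30'; python3 log.py
```

```text
time: 0.77
tool_pos: [355.4, 262.7, 392.0]
tcp_rot: [-3.142, -0.0, 2.693]
contact_force: [1.2, 0.3, 0.4]
grip_width: 43.1
finger_force: 0.0
0.7667 [ 0.463  0.122  1.54  -0.     1.48  -0.66 ] [355.4 262.7 392. ] [-3.142 -0.     2.693]
time: 1.43
tool_pos: [399.1, 79.2, 392.0]
tcp_rot: [3.141, -0.001, 3.137]
contact_force: [-0.6, 1.0, -0.6]
grip_width: 27.6
finger_force: 0.0
1.4333 [ 0.007  0.053  1.617  0.     1.472 -1.559] [399.1  79.2 392. ] [ 3.141e+00 -1.000e-03  3.137e+00]
```

Run:
```python
from h import *
import pickle
i=viewer.camera_info('wrist'); im=viewer.capture('wrist'); pickle.dump(i,open('w1.pkl','wb')); print(i)
cv2.imwrite('pics/w1.png',cv2.resize(im[:,:,::-1],(800,600),interpolation=cv2.INTER_CUBIC))
```

```text
{'fx': 312.6124645845565, 'fy': 312.6124645845565, 'cx': 258.7735410947092, 'cy': 192.20187509659974, 'origin': array([317.90570873,  78.25404451, 483.99815371]), 'rotation': array([-3.02502304e-01, -4.97896367e-04,  1.56864162e+00])}
```

View pics/w1.png

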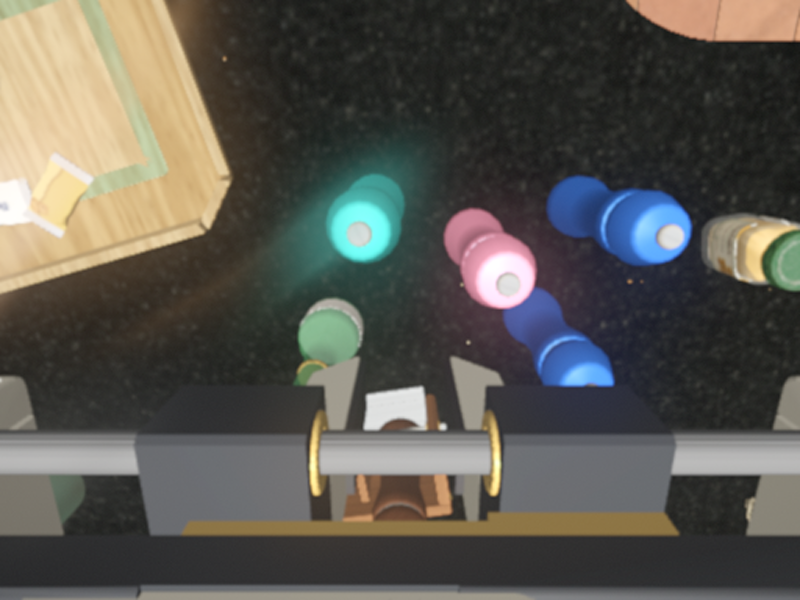

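Wrist view: the turquoise cap is at (358,234), pink (508,285), blue (670,237) and blue (590,385). The bottle foot is at (332,330), and the gripper hides the caddy.

Run:
```python
from h import *
import h
c=np.array([648.1,-7.6]);s,k=np.sin(.163),np.cos(.163);M=np.array([[k,s],[-s,k]])
for n,u,z in (('turq',(358,234),188),('turqfoot',(376,203),0),('pink',(508,285),188),('pinkfoot',(472,238),0),('blueB',(670,237),188),('blueA',(590,387),188),('bfoot',(331,330),42)):
    P=ray('wrist',np.array(u)*.64,z)[0];print(n,P.round(),(M@(P[:2]-c)).round())
# bottle outline test
for xy in ((492,4),(495,8)):
  t=np.linspace(0,6.28,40); print(xy)
  for z,r in((0,30),(42,30)):
    for n,f in (('wrist',1/.64),('top',1),('scene',1)):
        p=proj(n,np.c_[xy[0]+r*np.cos(t),xy[1]+r*np.sin(t),0*t+z])*f; print(z,n,p.min(0).round(1),p.max(0).round(1))
```

```text
turq [368.  51. 188.] [-267.  103.]
turqfoot [369.  51.   0.] [-266.  103.]
pink [401. 144. 188.] [-220.  190.]
pinkfoot [404. 146.   0.] [-216.  191.]
blueB [371. 241. 188.] [-233.  290.]
blueA [472. 203. 188.] [-139.  236.]
bfoot [485.   7.  42.] [-158.   41.]
(492, 4)
0 wrist [305.4 294.5] [362.4 348.1]
0 top [256.4 203.7] [274.6 221.2]
0 scene [264.7 194.1] [280.3 205.6]
42 wrist [297.  307.1] [358.8 364.7]
42 top [256.3 199.8] [275.1 217.8]
42 scene [264.7 186.5] [280.7 198. ]
(495, 8)
0 wrist [309.4 297.2] [366.3 350.7]
0 top [255.6 202.5] [273.8 220. ]
0 scene [264.2 195. ] [279.9 206.5]
42 wrist [301.4 310.1] [363.1 367.5]
42 top [255.4 198.6] [274.2 216.6]
42 scene [264.3 187.4] [280.3 198.9]
```

```bash
cat > s2.py <<'E'
import clr; from clr import *
clr.cyl.update(turq=(-267,103,28,0,190),pink=(-219,190,28,0,190),blueA=(-139,236,28,0,190))
b=np.array([-151,38.5])
rng=np.random.default_rng(0); u=rng.normal(size=(60,3)); u*=20/np.linalg.norm(u,axis=1)[:,None]
G0=clr.G
best=[]
for side in (1,-1):
  clr.G=np.r_[G0,u+[82*side,0,-92]]
  for yaw,phi,rho,off in itertools.product(np.radians([-10,0,10,20,30]),np.radians([14,17,20,23,26]),np.radians([0,5,10,15]),[0,20,30,40,50]):
    M=tool(yaw,phi,rho)
    lat=M[:,1]  # tool y ~ +X
    fp=np.array([b[0],b[1]+39.5,19])   # working finger's tip
    ds=[clear(M,fp+off*lat+[0,k,0],b) for k in (0,6)]
    d={k:int(min(ds[0][k],ds[1][k])) for k in ds[0]}
    best.append((min(d.values()),side,np.degrees([yaw,phi,rho]).round().tolist(),off,d))
best.sort(key=lambda t:-t[0])
for t in best[:8]: print(t)
print([t for t in best if t[1]==-best[0][1]][:2])
E
python3 s2.py
```

```text
(5, -1, [20.0, 17.0, 5.0], 50, {'turq': 13, 'pink': 7, 'blueA': 15, 'mill': 5, 'vin': 73, 'walls': 11, 'bar': 16, 'bottle': 5, 'table': 67})
(4, -1, [20.0, 17.0, 0.0], 30, {'turq': 7, 'pink': 7, 'blueA': 16, 'mill': 9, 'vin': 76, 'walls': 4, 'bar': 6, 'bottle': 5, 'table': 71})
(4, -1, [20.0, 17.0, 0.0], 40, {'turq': 17, 'pink': 7, 'blueA': 14, 'mill': 6, 'vin': 70, 'walls': 4, 'bar': 6, 'bottle': 5, 'table': 71})
(4, -1, [20.0, 17.0, 0.0], 50, {'turq': 27, 'pink': 7, 'blueA': 12, 'mill': 5, 'vin': 63, 'walls': 4, 'bar': 6, 'bottle': 5, 'table': 71})
(3, -1, [20.0, 17.0, 5.0], 40, {'turq': 3, 'pink': 7, 'blueA': 18, 'mill': 8, 'vin': 78, 'walls': 11, 'bar': 16, 'bottle': 5, 'table': 66})
(2, -1, [20.0, 14.0, 0.0], 30, {'turq': 7, 'pink': 15, 'blueA': 25, 'mill': 6, 'vin': 70, 'walls': 3, 'bar': 8, 'bottle': 2, 'table': 73})
(2, -1, [20.0, 14.0, 0.0], 40, {'turq': 17, 'pink': 15, 'blueA': 23, 'mill': 2, 'vin': 63, 'walls': 3, 'bar': 8, 'bottle': 2, 'table': 73})
(2, -1, [30.0, 17.0, 0.0], 40, {'turq': 4, 'pink': 10, 'blueA': 10, 'mill': 29, 'vin': 72, 'walls': 9, 'bar': 6, 'bottle': 2, 'table': 71})
[(-1, 1, [30.0, 20.0, 0.0], 40, {'turq': 4, 'pink': -1, 'blueA': 0, 'mill': 33, 'vin': 100, 'walls': 9, 'bar': 7, 'bottle': 6, 'table': 68}), (-1, 1, [30.0, 20.0, 5.0], 50, {'turq': 1, 'pink': -1, 'blueA': 0, 'mill': 33, 'vin': 100, 'walls': 15, 'bar': 14, 'bottle': 6, 'table': 64})]
```

```bash
cat > s3.py <<'E'
import clr; from clr import *
clr.cyl.update(turq=(-267,103,28,0,190),pink=(-219,190,28,0,190),blueA=(-139,236,28,0,190))
rng=np.random.default_rng(0); u=rng.normal(size=(60,3)); u*=20/np.linalg.norm(u,axis=1)[:,None]
clr.G=np.r_[clr.G,u+[-82,0,-92]]
for yaw,off in itertools.product([0,10,20,30],[-45,-25,0,25,45]):
    M=tool(np.radians(yaw),np.radians(17),np.radians(3)); row=[]
    for by in (38,28,18,8,-2,-12,-22,-42,-62,-80):
        b=np.array([-149,by]); 
        d=clear(M,np.array([b[0],b[1]+39.5,19])+off*M[:,1]+[0,2,0],b); k=min(d,key=d.get); row.append(f'{k[:2]}{d[k]:.0f}')
    print(yaw,off,row)
E
python3 s3.py
```

```text
0 -45 ['tu-28', 'tu-26', 'tu-27', 'tu-26', 'tu-28', 'tu-26', 'tu-27', 'tu-12', 'tu8', 'bo10']
0 -25 ['tu-27', 'tu-26', 'tu-28', 'tu-26', 'tu-27', 'tu-26', 'tu-28', 'tu-12', 'bo2', 'bo2']
0 0 ['tu-13', 'tu-13', 'tu-12', 'tu-12', 'tu-12', 'tu-13', 'tu-13', 'bo-12', 'bo-12', 'bo-12']
0 25 ['bo-11', 'bo-11', 'bo-11', 'bo-11', 'bo-11', 'bo-11', 'bo-11', 'bo-11', 'bo-11', 'bo-11']
0 45 ['mi-14', 'mi-15', 'mi-15', 'mi-16', 'mi-16', 'mi-15', 'vi-17', 'vi-16', 'vi-17', 'vi-17']
10 -45 ['tu-26', 'tu-26', 'tu-28', 'tu-26', 'tu-24', 'tu-19', 'tu-13', 'tu7', 'bo10', 'bo10']
10 -25 ['tu-27', 'tu-25', 'tu-27', 'tu-26', 'tu-25', 'tu-19', 'tu-12', 'bo-4', 'bo-4', 'bo-4']
10 0 ['tu-18', 'tu-20', 'tu-21', 'tu-23', 'tu-25', 'tu-19', 'tu-13', 'bo-11', 'bo-11', 'bo-11']
10 25 ['bo-6', 'bo-6', 'bo-6', 'bo-6', 'bo-6', 'bo-6', 'bo-6', 'bo-6', 'bo-6', 'bo-6']
10 45 ['mi-14', 'mi-15', 'mi-14', 'mi-12', 'mi-10', 'mi-8', 'mi-7', 'vi-16', 'vi-16', 'vi-12']
20 -45 ['tu-25', 'tu-27', 'tu-24', 'tu-20', 'tu-15', 'tu-6', 'tu1', 'bo6', 'bo6', 'bo6']
20 -25 ['tu-26', 'tu-27', 'tu-25', 'tu-20', 'tu-15', 'bo-10', 'bo-10', 'bo-10', 'bo-10', 'bo-10']
20 0 ['tu-26', 'tu-27', 'tu-24', 'tu-21', 'tu-15', 'bo-10', 'bo-10', 'bo-10', 'bo-10', 'bo-10']
20 25 ['tu-4', 'tu-7', 'tu-9', 'tu-13', 'tu-11', 'tu-5', 'bo0', 'bo0', 'bo0', 'bo0']
20 45 ['mi6', 'mi-2', 'mi-9', 'mi-12', 'mi-10', 'mi-7', 'mi-4', 'wa-2', 'vi-11', 'vi-13']
30 -45 ['tu-27', 'tu-21', 'tu-18', 'tu-13', 'tu-5', 'bo-1', 'bo-1', 'bo-1', 'bo-1', 'bo-1']
30 -25 ['tu-26', 'tu-22', 'tu-18', 'bo-12', 'bo-12', 'bo-12', 'bo-12', 'bo-12', 'bo-12', 'bo-12']
30 0 ['tu-26', 'tu-23', 'tu-18', 'bo-12', 'bo-12', 'bo-12', 'bo-12', 'bo-12', 'bo-12', 'bo-12']
30 25 ['tu-14', 'tu-19', 'tu-18', 'tu-10', 'tu-1', 'bo5', 'bo5', 'bo5', 'bo5', 'bo5']
30 45 ['tu4', 'tu-1', 'tu-4', 'tu-3', 'mi-2', 'mi-5', 'mi-4', 'wa2', 'wa2', 'vi-2']
```

```bash
python3 - <<'E'
from h import *
c=np.array([648.1,-7.6]);s,k=np.sin(.163),np.cos(.163);M=np.array([[k,s],[-s,k]])
for n,u in (('wrist',(229*.64,180*.64)),('wrist',(205*.64,228*.64)),('top',(277,254)),('top',(389,253)),('top',(275,345))):
    P=ray(n,u,25)[0];print(n,P.round(),(M@(P[:2]-c)).round())
E
python3 -m creep '0 -0.02 0 0 0 -0.12 77; 0 -0.02 0 0 0 -0.12 77; 0 -0.02 0 0 0 -0.12 77; 0 -0.02 0 0 0 -0.12 77; 0 -0.02 0 0 0 -0.12 77; 0 -0.02 0 0 0 -0.12 77; 0 -0.02 0 0 0 -0.12 77; 0 -0.02 0 0 0 -0.12 77' ; python3 -m creep '0 0 0 0 0 -0.12 77; 0 0 0 0 0 -0.12 77; 0 0 0 0 0 -0.12 77; 0 0 0 0 0 -0.12 77; 0 0 0 0 0 -0.12 77; 0 0 0 0 0 -0.12 77; 0 0 0 0 0 -0.12 77; 0 0 0 0 0 -0.12 77' ;python3 log.py; python3 -m creep '0 0 0 0 0 -0.12 100; 0 0 0 0 0 -0.12 100; 0 0 0 0 0 -0.12 100; 0 0 0 0.06 -0.06 0 100; 0 0 0 0.09 -0.08 0 100; 0 0 0 0.09 -0.08 0 100; 0 0 0 0.09 -0.08 0 100; 0 0 0 0 0 0 100' ;python3 log.py
```

```text
wrist [345. -81.  25.] [-311.  -23.]
wrist [ 388. -109.   25.] [-273.  -58.]
top [368. -74.  25.] [-287.  -20.]
top [ 482. -404.   25.] [-228. -364.]
top [ 113. -149.   25.] [-551.  -53.]
time: 2.15
tool_pos: [399.1, -80.5, 392.1]
tcp_rot: [-3.142, -0.0, 2.166]
contact_force: [-0.1, 0.0, -0.1]
grip_width: 70.2
finger_force: 0.0
time: 2.82
tool_pos: [399.2, -79.5, 392.1]
tcp_rot: [-3.141, -0.0, 1.206]
contact_force: [-0.2, 0.0, -0.3]
grip_width: 70.4
finger_force: 0.0
2.8167 [-0.385  0.053  1.617  0.     1.472 -0.02 ] [399.2 -79.5 392.1] [-3.141 -0.     1.206]
time: 3.48
tool_pos: [398.3, -80.6, 391.4]
tcp_rot: [3.135, -0.45, 0.848]
contact_force: [0.5, -1.1, 0.0]
grip_width: 92.1
finger_force: 0.0
3.4833 [-0.675 -0.023  1.764  0.457  1.391 -0.032] [398.3 -80.6 391.4] [ 3.135 -0.45   0.848]
```

```bash
cat > kin.py <<'E'
import numpy as np, json
from scipy.optimize import least_squares
from scipy.spatial.transform import Rotation as R
e=lambda a,t:R.from_euler(a,t).as_matrix()
LO=np.array([-2.53,-.77,.04,-1,.28,-3.11]);HI=np.array([2.53,2.02,2.7,4.14,2.66,3.11])
def fk(q,p):
    d1,L1,a3,L2,T,o,o2,a0=p
    A=e('z',q[0]); x=np.array([a0,o,d1])
    B=e('y',q[1]); x=x+B@[0,0,L1]
    B=B@e('y',q[2]); x=x+B@[a3,0,0]
    B=B@e('z',q[3]); x=x+B@[0,0,L2]
    B=B@e('y',q[4]); B6=B@e('z',q[5])
    x=x+B@[0,o2,T]
    return A@x, A@B6
if __name__=='__main__':
    D=[json.loads(l) for l in open('log.jsonl')]
    D.append(dict(joint_positions=[.97601424,.34263382,1.52490775,7.8e-6,1.27539148,-.14597905],tool_pos=[227.60784898,472.79924013,291.629174],tcp_rot=[-3.1402676,-2e-4,2.69278721]))
    f=lambda p:np.concatenate([fk(d['joint_positions'],p)[0]-d['tool_pos'] for d in D])
    s=least_squares(f,[350,400,0,400,300,76,0,0]); print(s.x.round(1),f(s.x).round(1))
    np.save('kp.npy',s.x)
    for d in D[-2:]:
        Rm=fk(d['joint_positions'],s.x)[1]; Rt=R.from_euler('xyz',d['tcp_rot']).as_matrix(); print((Rm.T@Rt).round(2))
E
python3 kin.py
```

```text
[222.9 506.2  46.5 379.6 252.6  76.4   0.    0. ] [-0.  0. -0.  0.  0.  0.  0.  0.  0. -0.  0.  0.  0. -0. -0.]
[[ 0. -1. -0.]
 [ 1.  0.  0.]
 [-0. -0.  1.]]
[[-0. -1. -0.]
 [ 1. -0. -0.]
 [ 0. -0.  1.]]
```

```bash
cat > s4.py <<'E'
import clr; from clr import *
from kin import *
kp=np.load('kp.npy'); FT=np.array([[0,-1,0],[1,0,0],[0,0,1.]])
clr.cyl.update(turq=(-267,103,28,0,190),pink=(-219,190,28,0,190),blueA=(-139,236,28,0,190))
rng=np.random.default_rng(0); u=rng.normal(size=(60,3)); u*=20/np.linalg.norm(u,axis=1)[:,None]
fg=np.stack(np.meshgrid([-9.5,0,9.5],[46,55,65],np.linspace(0,66,8)),-1).reshape(-1,3); fg=np.r_[fg,fg*[1,-1,1]]
body=np.r_[clr.G,u+[82,0,-92]]
clr.G=np.r_[body,fg]
YW=.163; C=np.array([648.1,-7.6,0]); W=R.from_euler('z',YW).as_matrix()
def rot(beta,phi): # caddy frame tool matrix: z=(h sin phi,-cos phi), x=(h cos phi, sin phi), y=zxx
    h=np.array([np.cos(beta),np.sin(beta),0]); z=h*np.sin(phi)+[0,0,-np.cos(phi)]; x=h*np.cos(phi)+[0,0,np.sin(phi)]
    return np.column_stack([x,np.cross(z,x),z])
def ik(M,tip,q0):
    tw=C+W@(tip-66*M[:,2]); Mw=W@M
    def f(q):
        x,B=fk(q,kp); return np.r_[(x-tw)/100,R.from_matrix((B@FT).T@Mw).as_rotvec()]
    best=None
    for s in (q0,[q0[0],.5,2.0,0,.8,0],[q0[0],.5,2,1.2,1,-.5],[q0[0],.5,2,3.1,.6,-3]):
        r=least_squares(f,np.clip(s,LO+.01,HI-.01),bounds=(LO,HI))
        if best is None or r.cost<best.cost-1e-9: best=r
        if best.cost<1e-8: break
    return best
if __name__=='__main__':
  q0=np.array([-.675,-.023,1.764,.457,1.391,-.032])
  for phi,beta in itertools.product([45,50,55],[0,15,30,40,50]):
    p,b_=np.radians([phi,beta]); M=rot(b_,p); row=[]
    h=np.array([np.cos(b_),np.sin(b_),0]); left=np.array([-np.sin(b_),np.cos(b_),0])
    for by,bx in ((38,-150),(20,-140),(0,-130),(-30,-115),(-80,-105)):
        b=np.array([bx,by]); tip=np.r_[b,12]+8*h-15*left
        d=clear(M,tip,b); k=min(d,key=d.get); r=ik(M,tip,q0); row.append(f'{k[:3]}{d[k]:.0f} ik{r.cost:.4f} j5 {r.x[4]:.2f}')
    print(phi,beta,row)
E
python3 s4.py
```

```text
45 0 ['tur-24 ik0.0000 j5 0.78', 'tur-25 ik0.0000 j5 0.74', 'tur-5 ik0.0000 j5 0.70', 'bot-2 ik0.0000 j5 0.66', 'bot-2 ik0.0000 j5 0.62']
45 15 ['tur-15 ik0.0000 j5 0.73', 'bot-2 ik0.0000 j5 0.71', 'bot-2 ik0.0000 j5 0.70', 'bot-2 ik0.0000 j5 0.69', 'bot-2 ik0.0000 j5 0.69']
45 30 ['bot-2 ik0.0000 j5 0.75', 'bot-2 ik0.0000 j5 0.75', 'bot-2 ik0.0000 j5 0.76', 'bot-2 ik0.0000 j5 0.78', 'bot-2 ik0.0000 j5 0.82']
45 40 ['bot-2 ik0.0000 j5 0.81', 'bot-2 ik0.0000 j5 0.82', 'bot-2 ik0.0000 j5 0.84', 'bot-2 ik0.0000 j5 0.87', 'wal-4 ik0.0000 j5 0.92']
45 50 ['bot-2 ik0.0000 j5 0.89', 'bot-2 ik0.0000 j5 0.91', 'bot-2 ik0.0000 j5 0.93', 'wal-9 ik0.0000 j5 0.97', 'wal-11 ik0.0000 j5 1.04']
50 0 ['tur-24 ik0.0000 j5 0.98', 'tur-25 ik0.0000 j5 0.93', 'tur-5 ik0.0000 j5 0.88', 'bot1 ik0.0000 j5 0.82', 'bot1 ik0.0000 j5 0.77']
50 15 ['tur-15 ik0.0000 j5 0.87', 'bot1 ik0.0000 j5 0.85', 'bot1 ik0.0000 j5 0.83', 'bot1 ik0.0000 j5 0.80', 'bot1 ik0.0000 j5 0.79']
50 30 ['bot1 ik0.0000 j5 0.85', 'bot1 ik0.0000 j5 0.85', 'bot1 ik0.0000 j5 0.85', 'bot1 ik0.0000 j5 0.86', 'bot1 ik0.0000 j5 0.89']
50 40 ['bo
[... 228 characters left out ...]
4', 'wal-11 ik0.0000 j5 1.10']
55 0 ['tur-24 ik0.0000 j5 1.19', 'tur-25 ik0.0000 j5 1.12', 'tur-5 ik0.0000 j5 1.07', 'bot1 ik0.0000 j5 0.99', 'bot1 ik0.0000 j5 0.92']
55 15 ['tur-15 ik0.0000 j5 1.02', 'bot1 ik0.0000 j5 0.98', 'bot1 ik0.0000 j5 0.96', 'bot1 ik0.0000 j5 0.92', 'bot1 ik0.0000 j5 0.90']
55 30 ['bot1 ik0.0000 j5 0.95', 'bot1 ik0.0000 j5 0.95', 'bot1 ik0.0000 j5 0.95', 'bot1 ik0.0000 j5 0.95', 'bot1 ik0.0000 j5 0.97']
55 40 ['bot1 ik0.0000 j5 0.97', 'bot1 ik0.0000 j5 0.98', 'bot1 ik0.0000 j5 0.99', 'wal0 ik0.0000 j5 1.02', 'wal-3 ik0.0000 j5 1.06']
55 50 ['bot1 ik0.0000 j5 1.03', 'bot1 ik0.0000 j5 1.05', 'bot1 ik0.0000 j5 1.07', 'wal-8 ik0.0000 j5 1.11', 'wal-10 ik0.0000 j5 1.17']
```

```bash
cat > go.py <<'E'
import sys; from s4 import *; from plant import readout
# args: tipx tipy tipz (caddy frame, mm)  beta phi (deg)  [bottle x y]
a=list(map(float,sys.argv[1:]))
M=rot(*np.radians(a[3:5])); tip=np.array(a[:3]); o=readout.get_obs()
tw=C+W@(tip-65.5*M[:,2]); d=(tw-o['tool_pos'])/1000
rv=R.from_matrix(W@M@R.from_euler('xyz',o['tcp_rot']).as_matrix().T).as_rotvec()
r=ik(M,tip,o['joint_positions'])
c=clear(M,tip,np.array(a[5:7]) if len(a)>5 else np.array([-151,38.5]))
Mc=W.T@R.from_euler('xyz',o['tcp_rot']).as_matrix(); print('tip now',(W.T@(o['tool_pos']-C)+65.5*Mc[:,2]).round(1))
print('shift',d.round(4),'turn',rv.round(3),'rows>=',np.ceil(max(np.linalg.norm(d)/.0415,np.linalg.norm(rv)/.122)),'ik',r.cost.round(5),r.x.round(2)); print({k:int(v) for k,v in c.items()})
E
python3 - <<'E'
from s4 import *
for beta in (20,24,28,32):
    b_=np.radians(beta);h=np.array([np.cos(b_),np.sin(b_)]);l=np.array([-h[1],h[0]])
    for e in (8,-60):
        t=np.array([-151,38.5])+e*h-5*l; d=clear(rot(b_,np.radians(52)),np.r_[t,12],np.array([-151,38.5])); print(beta,e,t.round(1),{k:int(v) for k,v in d.items()})
E
```

```text
20 8 [-141.8   36.5] {'turq': -17, 'pink': 48, 'blueA': 107, 'mill': 119, 'vin': 86, 'walls': 61, 'bar': 97, 'bottle': 6, 'table': 4}
20 -60 [-205.7   13.3] {'turq': -17, 'pink': 79, 'blueA': 152, 'mill': 185, 'vin': 153, 'walls': 124, 'bar': 147, 'bottle': 37, 'table': 4}
24 8 [-141.7   37.2] {'turq': -11, 'pink': 50, 'blueA': 111, 'mill': 115, 'vin': 81, 'walls': 56, 'bar': 100, 'bottle': 6, 'table': 4}
24 -60 [-203.8    9.5] {'turq': -9, 'pink': 88, 'blueA': 157, 'mill': 182, 'vin': 148, 'walls': 118, 'bar': 150, 'bottle': 37, 'table': 4}
28 8 [-141.6   37.8] {'turq': -6, 'pink': 54, 'blueA': 112, 'mill': 111, 'vin': 77, 'walls': 52, 'bar': 103, 'bottle': 6, 'table': 4}
28 -60 [-201.6    5.9] {'turq': 0, 'pink': 96, 'blueA': 163, 'mill': 179, 'vin': 142, 'walls': 112, 'bar': 151, 'bottle': 37, 'table': 4}
32 8 [-141.6   38.5] {'turq': -1, 'pink': 58, 'blueA': 114, 'mill': 108, 'vin': 73, 'walls': 49, 'bar': 105, 'bottle': 6, 'table': 4}
32 -60 [-199.2    2.5] {'turq': 8, 'pink': 101, 'blueA': 168, 'mill': 176, 'vin': 137, 'walls': 106, 'bar': 153, 'bottle': 37, 'table': 4}
```

```bash
python3 - <<'E'
from s4 import *
for beta in (40,46):
    b_=np.radians(beta);h=np.array([np.cos(b_),np.sin(b_)]);l=np.array([-h[1],h[0]])
    for e in (8,-65):
        t=np.array([-151,38.5])+e*h-9*l; d=clear(rot(b_,np.radians(52)),np.r_[t,13],np.array([-151,38.5])); print(beta,e,t.round(1),{k:int(v) for k,v in d.items()})
E
python3 go.py -190 -17 120 44 52
```

```text
40 8 [-139.1   36.7] {'turq': 9, 'pink': 71, 'blueA': 122, 'mill': 100, 'vin': 63, 'walls': 39, 'bar': 106, 'bottle': 5, 'table': 5}
40 -65 [-195.   -10.2] {'turq': 32, 'pink': 119, 'blueA': 186, 'mill': 173, 'vin': 129, 'walls': 95, 'bar': 156, 'bottle': 39, 'table': 5}
46 8 [-139.   38.] {'turq': 14, 'pink': 79, 'blueA': 126, 'mill': 93, 'vin': 58, 'walls': 35, 'bar': 104, 'bottle': 5, 'table': 5}
46 -65 [-189.7  -14.5] {'turq': 45, 'pink': 127, 'blueA': 193, 'mill': 165, 'vin': 119, 'walls': 85, 'bar': 155, 'bottle': 39, 'table': 5}
tip now [-236.   -13.8  332.5]
shift [ 0.0342 -0.016  -0.2311] turn [ 0.359 -0.284  0.085] rows>= 6.0 ik 0.0 [-0.88  0.5   2.1   1.02  1.12 -0.99]
{'turq': 44, 'pink': 128, 'blueA': 194, 'mill': 170, 'vin': 122, 'walls': 87, 'bar': 157, 'bottle': 54, 'table': 112}
```

```bash
python3 -m creep '0.0043 -0.002 -0.0289 0.045 -0.0355 0.0106 100; 0.0043 -0.002 -0.0289 0.045 -0.0355 0.0106 100; 0.0043 -0.002 -0.0289 0.045 -0.0355 0.0106 100; 0.0043 -0.002 -0.0289 0.045 -0.0355 0.0106 100; 0.0043 -0.002 -0.0289 0.045 -0.0355 0.0106 100; 0.0043 -0.002 -0.0289 0.045 -0.0355 0.0106 100; 0.0043 -0.002 -0.0289 0.045 -0.0355 0.0106 100; 0.0043 -0.002 -0.0289 0.045 -0.0355 0.0106 100'; python3 -m creep '0 0 0 0 0 0 100';python3 go.py -190 -17 13 44 52
```

```text
time: 4.15
tool_pos: [433.8, -95.1, 159.6]
tcp_rot: [3.139, -0.904, 0.94]
contact_force: [0.7, -0.0, 0.3]
grip_width: 91.8
finger_force: 0.0
time: 4.23
tool_pos: [432.5, -94.7, 154.1]
tcp_rot: [-3.119, -0.906, 0.919]
contact_force: [-0.1, -0.1, -0.1]
grip_width: 91.7
finger_force: 0.0
tip now [-190.4  -14.6  113.6]
shift [ 1.000e-04 -1.900e-03 -1.007e-01] turn [-0.007 -0.012 -0.005] rows>= 3.0 ik 0.0 [-0.88  0.76  2.13  1.17  0.99 -1.28]
{'turq': 44, 'pink': 128, 'blueA': 194, 'mill': 170, 'vin': 122, 'walls': 87, 'bar': 157, 'bottle': 39, 'table': 5}
```

```bash
python3 -m creep '0 -0.001 -0.02 0 0 0 100; 0 -0.001 -0.02 0 0 0 100; 0 0 -0.02 0 0 0 100; 0 0 -0.018 0 0 0 100; 0 0 -0.012 0 0 0 100; 0 0 -0.007 0 0 0 100; 0 0 0 0 0 0 100; 0 0 0 0 0 0 100';python3 go.py -139 37.5 13 44 52
python3 - <<'E'
from h import *
a=viewer.capture('top')[105:265,215:355,::-1]; b=viewer.capture('scene')[125:255,185:345,::-1]
a=cv2.resize(a,(400,457)); b=cv2.resize(b,(400,325)); c=np.zeros((457,800,3),np.uint8); c[:,:400]=a; c[:325,400:]=b; cv2.imwrite('pics/s1.png',c)
E
```

```text
time: 4.9
tool_pos: [434.1, -97.8, 65.2]
tcp_rot: [3.133, -0.904, 0.943]
contact_force: [-0.1, -0.2, -0.0]
grip_width: 91.1
finger_force: 0.0
tip now [-188.8  -18.5   24.7]
shift [ 0.0399  0.0632 -0.0119] turn [ 0.006  0.002 -0.005] rows>= 2.0 ik 0.0 [-0.69  0.76  2.13  1.33  0.94 -1.27]
{'turq': 13, 'pink': 76, 'blueA': 125, 'mill': 95, 'vin': 59, 'walls': 36, 'bar': 104, 'bottle': 5, 'table': 5}
```

View pics/s1.png

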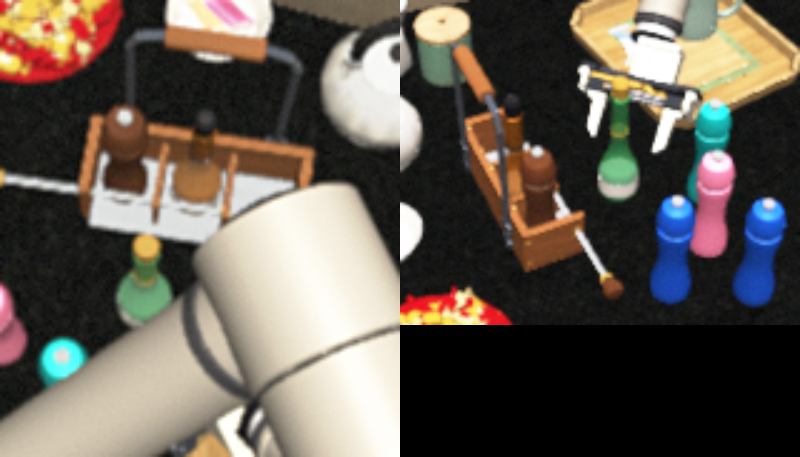

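The inset pair shows the open fingers just short of the bottle, one on each side of its axis, with both decoys and the tray clear. Next I slide the fingers in around the foot.

```bash
python3 -m creep '0.002 0 -0.006 0 0 0 100; 0.005 0.009 -0.003 0 0 0 100; 0.006 0.01 -0.002 0 0 0 100; 0.006 0.01 0 0 0 0 100; 0.006 0.01 0 0 0 0 100; 0.006 0.01 0 0 0 0 100; 0.006 0.01 0 0 0 0 100; 0.003 0.004 0 0 0 0 100';python3 go.py -139 37.5 13 44 52
python3 - <<'E'
from plant import readout; import numpy as np
print(readout.get_obs()['contact_force'])
E
```

```text
time: 5.67
tool_pos: [473.9, -34.0, 53.3]
tcp_rot: [3.134, -0.904, 0.942]
contact_force: [-0.4, 0.0, 0.0]
grip_width: 91.8
finger_force: 0.0
tip now [-139.2   38.    12.8]
shift [ 0.0001 -0.0006  0.    ] turn [ 0.005  0.002 -0.005] rows>= 1.0 ik 0.0 [-0.69  0.76  2.13  1.33  0.94 -1.27]
{'turq': 13, 'pink': 76, 'blueA': 125, 'mill': 95, 'vin': 59, 'walls': 36, 'bar': 104, 'bottle': 5, 'table': 5}
[-0.43090802  0.00547661  0.0053148 ]
```

```bash
for i in 1; do python3 -m creep '0.002 -0.0015 0 0 0 0 100; 0.002 -0.0015 0 0 0 0 100; 0.002 -0.0015 0 0 0 0 100; 0.0025 -0.0018 0 0 0 0 100; 0.003 -0.0022 0 0 0 0 100; 0.003 -0.0022 0 0 0 0 100; 0.003 -0.0022 0 0 0 0 100; 0.003 -0.0022 0 0 0 0 100'; done; python3 -m creep '0.003 -0.0022 0 0 0 0 100; 0.002 -0.0015 0 0 0 0 100; 0.001 -0.0008 0 0 0 0 100; 0 0 0 0 0 0 100';python3 go.py -120 18 13 15 52 -131 18;python3 - <<'E'
from h import *
b=viewer.capture('scene')[125:255,185:345,::-1]; t=viewer.capture('top')[105:265,215:355,::-1]
np.save('s2.npy',b); np.save('t2.npy',t); c=np.zeros((525,800,3),np.uint8); c[:,:400]=cv2.resize(t,(400,457))[:457].copy() if 0 else np.vstack([cv2.resize(t,(400,457)),np.zeros((68,400,3),np.uint8)]); c[:325,400:]=cv2.resize(b,(400,325)); cv2.imwrite('pics/s2.png',c)
E
```

```text
time: 6.33
tool_pos: [494.2, -50.4, 53.0]
tcp_rot: [3.135, -0.904, 0.94]
contact_force: [-2.7, 3.0, 0.1]
grip_width: 92.0
finger_force: 1.2
time: 6.67
tool_pos: [500.4, -55.0, 53.1]
tcp_rot: [3.133, -0.904, 0.941]
contact_force: [-0.7, 0.5, 1.0]
grip_width: 92.3
finger_force: 0.2
tip now [-116.3   12.9   12.6]
shift [-0.0207  0.0244  0.0002] turn [ 0.006  0.001 -0.51 ] rows>= 5.0 ik 0.0 [-0.6   0.76  2.36  2.1   0.9  -1.55]
{'turq': -2, 'pink': 68, 'blueA': 109, 'mill': 99, 'vin': 75, 'walls': 44, 'bar': 71, 'bottle': 3, 'table': 5}
```

View pics/s2.png

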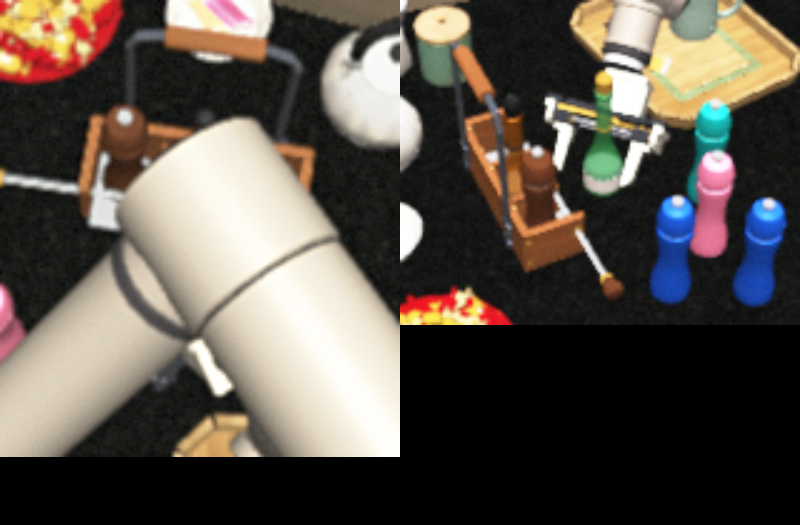

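Scene view: the bottle is upright against the left finger, with its stopper at (603,75). The nudge works at about 4 N. Next I go a little further, then swing the heading.

```bash
python3 -m creep '0.0016 -0.0012 0 0 0 0 100; 0.0024 -0.0018 0 0 0 0 100; 0.0024 -0.0018 0 0 0 0 100; 0.0016 -0.0012 0 0 0 0 100; 0.0016 -0.0012 0 0 0 0 100; 0 0 0 0 0 0 100';python3 go.py -113 1 13 15 52 -124 10.5
```

```text
time: 7.27
tool_pos: [510.1, -62.2, 53.1]
tcp_rot: [3.133, -0.904, 0.941]
contact_force: [-0.2, -0.2, -0.4]
grip_width: 92.1
finger_force: 0.2
tip now [-108.     4.2   12.6]
shift [-0.0207  0.016   0.0002] turn [ 0.006  0.001 -0.51 ] rows>= 5.0 ik 0.0 [-0.63  0.76  2.32  2.05  0.88 -1.5 ]
{'turq': 15, 'pink': 87, 'blueA': 125, 'mill': 95, 'vin': 74, 'walls': 37, 'bar': 66, 'bottle': 3, 'table': 5}
```

```bash
python3 -m creep '-0.0026 0.002 0 0 0 -0.064 100; -0.0026 0.002 0 0 0 -0.064 100; -0.0026 0.002 0 0 0 -0.064 100; -0.0026 0.002 0 0 0 -0.064 100; -0.0026 0.002 0 0 0 -0.064 100; -0.0026 0.002 0 0 0 -0.064 100; -0.0026 0.002 0 0 0 -0.064 100; -0.0026 0.002 0 0 0 -0.064 100';python3 -m creep '0 0 0 0 0 0 100';python3 go.py -88 -91 14 15 52 -100 -80
python3 - <<'E'
from h import *
cv2.imwrite('pics/s3.png',cv2.resize(viewer.capture('scene')[125:245,225:345,::-1],(480,480)))
E
```

```text
time: 7.93
tool_pos: [489.0, -46.7, 53.2]
tcp_rot: [3.132, -0.904, 0.426]
contact_force: [0.3, 1.5, 0.7]
grip_width: 92.3
finger_force: 0.0
time: 8.02
tool_pos: [487.9, -45.0, 52.9]
tcp_rot: [3.136, -0.903, 0.425]
contact_force: [-0.5, 0.4, -0.7]
grip_width: 92.3
finger_force: 0.0
tip now [-114.4    2.1   12.3]
shift [ 0.0411 -0.088   0.0014] turn [ 0.005 -0.003  0.004] rows>= 3.0 ik 0.0 [-0.74  0.76  2.12  1.76  0.83 -1.25]
{'turq': 110, 'pink': 182, 'blueA': 214, 'mill': 117, 'vin': 72, 'walls': 15, 'bar': 126, 'bottle': 2, 'table': 6}
```

View pics/s3.png

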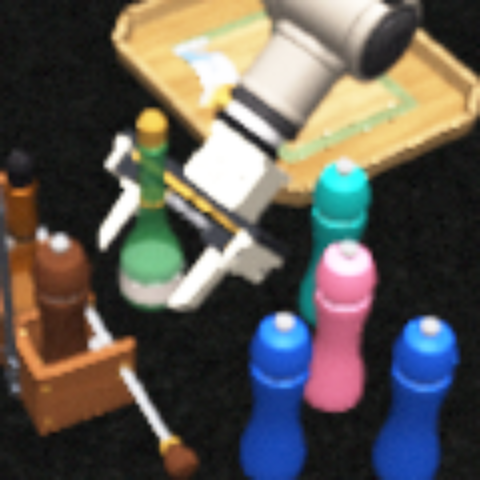

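```bash
python3 - <<'E'
from h import *
print(ray('scene',[(272.4,205.5),(263.3,202.5)],0))
E
python3 -m creep '0.001 -0.0022 0 0 0 0 100; 0.001 -0.0022 0 0 0 0 100; 0.0014 -0.003 0 0 0 0 100; 0.0017 -0.0037 0 0 0 0 100; 0.0017 -0.0037 0 0 0 0 100; 0.0017 -0.0037 0 0 0 0 100; 0.0017 -0.0037 0 0 0 0 100; 0.0017 -0.0037 0 0 0 0 100'; python3 -m creep '0.0017 -0.0037 0 0 0 0 100; 0.0017 -0.0037 0 0 0 0 100; 0.0017 -0.0037 0 0 0 0 100; 0.0017 -0.0037 0 0 0 0 100; 0.0017 -0.0037 0 0 0 0 100; 0.0017 -0.0037 0 0 0 0 100; 0.0012 -0.0026 0 0 0 0 100; 0 0 0 0 0 0 100';python3 go.py -88.2 -93.4 14 15 52 -100 -80
python3 - <<'E'
from h import *
cv2.imwrite('pics/s4.png',cv2.resize(viewer.capture('scene')[125:245,205:345,::-1],(560,480)))
E
```

```text
[[501.17625735  32.07545992   0.        ]
 [529.84178569   7.64343227   0.        ]]
time: 8.73
tool_pos: [500.9, -72.1, 53.1]
tcp_rot: [3.134, -0.904, 0.429]
contact_force: [-1.6, 2.7, 1.2]
grip_width: 91.8
finger_force: 1.5
time: 9.4
tool_pos: [512.6, -97.5, 53.1]
tcp_rot: [3.132, -0.904, 0.429]
contact_force: [0.4, -0.3, -0.3]
grip_width: 91.9
finger_force: 0.0
tip now [-98.5 -53.8  12.6]
shift [ 0.0166 -0.0379  0.0012] turn [ 0.006 -0.001  0.003] rows>= 1.0 ik 0.0 [-0.75  0.76  2.12  1.76  0.83 -1.24]
{'turq': 112, 'pink': 184, 'blueA': 217, 'mill': 119, 'vin': 73, 'walls': 17, 'bar': 129, 'bottle': 0, 'table': 6}
```

View pics/s4.png

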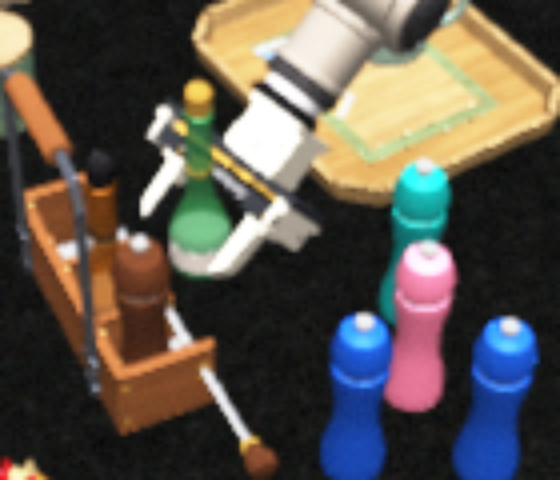

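The bottle is upright in the left finger's hold, stopper at (199,95), well clear of everything. I continue the push.

```bash
python3 -m creep '0.0009 -0.002 0 0 0 0 100; 0.0014 -0.0031 0 0 0 0 100; 0.0016 -0.0035 0 0 0 0 100; 0.0016 -0.0035 0 0 0 0 100; 0.0016 -0.0035 0 0 0 0 100; 0.0016 -0.0035 0 0 0 0 100; 0.0016 -0.0035 0 0 0 0 100; 0.0016 -0.0035 0 0 0 0 100'; python3 -m creep '0.0016 -0.0035 0 0 0 0 100; 0.0016 -0.0035 0 0 0 0 100; 0.0012 -0.0026 0 0 0 0 100; 0.0004 -0.001 0 0 0 0 100; 0 0 0 0 0 0 100'; python3 go.py -88.2 -93.4 14 15 52 -100 -80
cat > meas.py <<'E'
from h import *; from s4 import C,W; import sys
# args: guessed bottle local x y.  gold stopper centroid in scene, calibrated on first picture at (493,6)
ref=proj('scene',[[493,6,208]])[0]
def gold(im,c,r=9):
    x0,y0=int(c[0])-r,int(c[1])-r; p=cv2.cvtColor(np.ascontiguousarray(im[y0:y0+2*r+1,x0:x0+2*r+1]),cv2.COLOR_RGB2HSV)
    m=cv2.inRange(p,(15,120,120),(30,255,255)); n,l,s,k=cv2.connectedComponentsWithStats(m)
    if n<2: return None
    d=[np.linalg.norm(k[i]-r)-s[i,4]*.1 if s[i,4]>3 else 99 for i in range(1,n)]; j=1+int(np.argmin(d)); return k[j]+[x0,y0],s[j].tolist()
im0=cv2.imread('pics/scene0.png')[:,:,::-1]; g0,s0=gold(im0,ref)
g=np.array(list(map(float,sys.argv[1:3]))+[0]); P=C+W@g
im=viewer.capture('scene'); cv2.imwrite(f'pics/m{int(readout.get_obs()["time"]*100)}.png',im[:,:,::-1])
g1,s1=gold(im,proj('scene',P+[0,0,208])[0]); print(g0-ref,s0,g1,s1)
w=ray('scene',g1-(g0-ref),208)[0]; print('bottle local',(W.T@(w-C)).round(1))
E
python3 meas.py -100 -79
```

```text
time: 10.12
tool_pos: [524.2, -123.2, 53.0]
tcp_rot: [3.134, -0.904, 0.429]
contact_force: [-0.6, 1.5, -0.3]
grip_width: 92.0
finger_force: 0.8
time: 10.53
tool_pos: [529.2, -133.8, 53.2]
tcp_rot: [3.133, -0.905, 0.429]
contact_force: [-0.3, -0.2, -0.3]
grip_width: 91.8
finger_force: 0.0
tip now [-88.  -92.2  12.7]
shift [ 0.     -0.0016  0.0011] turn [ 0.006 -0.     0.003] rows>= 1.0 ik 0.0 [-0.75  0.76  2.12  1.76  0.83 -1.24]
{'turq': 112, 'pink': 184, 'blueA': 217, 'mill': 119, 'vin': 73, 'walls': 17, 'bar': 129, 'bottle': 0, 'table': 6}
[ 2.19853851 -2.98203468] [3, 0, 16, 15, 147] [246.98214286 143.5       ] [7, 5, 7, 10, 56]
bottle local [-89.4 -68.3 208. ]
```

```bash
python3 -m creep '-0.001 0.003 0 0 0 0 100; -0.009 -0.003 0 0 0 0 100; -0.012 -0.005 0 0 0 0 100; -0.014 -0.006 0 0 0 0 100; -0.014 -0.006 0 0 0 0 100; -0.014 -0.006 0 0 0 0 100; -0.003 -0.001 0 0 0 0 100; 0 0 0 0 0 0 80'; python3 meas.py -104 -79; python3 go.py -158 -80 14 0 54 -104 -79
```

```text
time: 11.35
tool_pos: [461.1, -157.8, 53.1]
tcp_rot: [3.135, -0.904, 0.426]
contact_force: [-0.3, -0.6, 0.2]
grip_width: 88.7
finger_force: 0.0
[-1.04709888  0.33532705] [5, 5, 8, 9, 46] [247.   143.65] [6, 5, 7, 9, 40]
bottle local [-107.2  -79.4  208. ]
tip now [-158.4 -104.8   12.7]
shift [-0.0088  0.0369 -0.0007] turn [ 0.015 -0.035 -0.258] rows>= 3.0 ik 0.0 [-0.81  0.8   2.43  2.21  0.99 -1.66]
{'turq': 60, 'pink': 147, 'blueA': 198, 'mill': 151, 'vin': 123, 'walls': 99, 'bar': 134, 'bottle': 36, 'table': 6}
```

```bash
python3 -m creep '-0.0015 0.0062 0 0.0025 -0.006 -0.043 26; -0.0015 0.0062 0 0.0025 -0.006 -0.043 26; -0.0015 0.0062 0 0.0025 -0.006 -0.043 26; -0.0015 0.0062 0 0.0025 -0.006 -0.043 26; -0.0015 0.0062 0 0.0025 -0.006 -0.043 26; -0.0015 0.0062 0 0.0025 -0.006 -0.043 26; 0 0 0 0 0 0 26; 0 0 0 0 0 0 26'
python3 - <<'E'
from h import *
import pickle
i=viewer.camera_info('wrist'); im=viewer.capture('wrist'); pickle.dump(i,open('w2.pkl','wb')); cv2.imwrite('pics/w2.png',im[:,:,::-1])
E
python3 go.py -120 -80 13 0 54 -107 -79
```

```text
time: 12.07
tool_pos: [453.2, -119.1, 52.9]
tcp_rot: [3.141, -0.943, 0.168]
contact_force: [-0.7, -0.8, -0.9]
grip_width: 32.6
finger_force: 0.0
tip now [-157.3  -79.1   14.6]
shift [ 0.037   0.0053 -0.0016] turn [ 0.001  0.001 -0.004] rows>= 1.0 ik 0.0 [-0.71  0.79  2.35  2.26  0.94 -1.56]
{'turq': 60, 'pink': 147, 'blueA': 193, 'mill': 120, 'vin': 85, 'walls': 61, 'bar': 105, 'bottle': 15, 'table': 5}
```

View pics/w2.png

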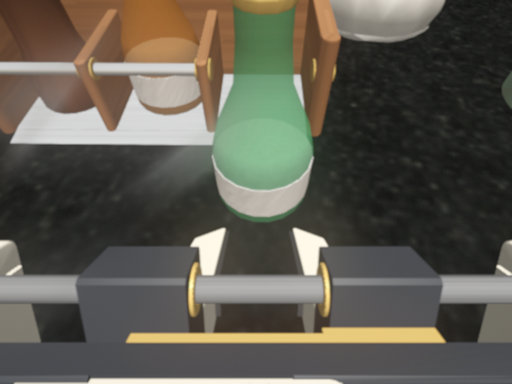

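Wrist view: the bottle foot spans u 215–311 with its bottom at v≈222. The empty bay lies between the divider front at (210,130) and the end panel at (317,135). The fingers are centred at u≈259.

Run:
```python
from h import *; from s4 import C,W
for n,u,z in (('bottle bottom',(262.5,221),0),('foot L z21',(214.5,180),21),('foot R',(311.5,180),21),('divider front bottom',(211,130),2),('panel front bottom',(317,135),0),('lip L',(13,142),0),('lip at 210',(213,143),0)):
    print(n,(W.T@(ray('wrist',u,z)[0]-C)).round(1))
```

```text
bottle bottom [-132.7  -82.3    0. ]
foot L z21 [-116.   -52.2   21. ]
foot R [-115.6 -112.5   21. ]
divider front bottom [-49.4 -41.2   2. ]
panel front bottom [ -52.4 -125.8    0. ]
lip L [-62.  112.5   0. ]
lip at 210 [-62.  -43.7   0. ]
```

```bash
python3 -m creep '0.0043 -0.0003 -0.002 0 0 0 26; 0.004 0.00065 -0.0006 0 0 0 26; 0.004 0.00065 0 0 0 0 26; 0.003 0.0005 0 0 0 0 26; 0.002 0.00033 0 0 0 0 26; 0.002 0.00033 0 0 0 0 26; 0.003 0.0005 0 0 0 0 26; 0.003 0.0005 0 0 0 0 26'; python3 -m creep '0.0035 0.00058 0 0 0 0 26; 0.0035 0.00058 0 0 0 0 26; 0.0035 0.00058 0 0 0 0 26; 0.0035 0.00058 0 0 0 0 26; 0.0035 0.00058 0 0 0 0 26; 0.0035 0.00058 0 0 0 0 26; 0.002 0.00033 0 0 0 0 26; 0 0 0 0 0 0 26';python3 go.py -33 -80 12 0 54 0 -80; python3 meas.py -75 -80
```

```text
time: 12.78
tool_pos: [478.1, -116.8, 50.4]
tcp_rot: [3.141, -0.942, 0.165]
contact_force: [-3.5, -1.3, 1.5]
grip_width: 24.0
finger_force: 1.3
time: 13.45
tool_pos: [501.6, -113.0, 50.5]
tcp_rot: [3.14, -0.943, 0.167]
contact_force: [-1.5, -0.3, -0.6]
grip_width: 23.8
finger_force: 0.5
tip now [-108.7  -80.1   12. ]
shift [0.0746 0.0125 0.    ] turn [ 0.001  0.001 -0.002] rows>= 2.0 ik 0.0 [-0.54  0.79  2.15  2.32  0.79 -1.39]
{'turq': 84, 'pink': 148, 'blueA': 193, 'mill': 63, 'vin': 1, 'walls': -19, 'bar': 105, 'bottle': 23, 'table': 4}
[-1.04709888  0.33532705] [5, 5, 8, 9, 46] [241.13636364 145.54545455] [8, 5, 8, 9, 44]
bottle local [-83.9 -78.8 208. ]
```

```bash
python3 - <<'E'
import s4; from s4 import *
clr.G=s4.body
print({k:int(v) for k,v in clear(rot(0,np.radians(54)),np.array([-33,-80,12.]),np.array([0,-80])).items()})
E
python3 -m creep '0.002 0.00033 0 0 0 0 26; 0.003 0.0005 0 0 0 0 26; 0.003 0.0005 0 0 0 0 26; 0.003 0.0005 0 0 0 0 26; 0.003 0.0005 0 0 0 0 26; 0.003 0.0005 0 0 0 0 26; 0.003 0.0005 0 0 0 0 26; 0.003 0.0005 0 0 0 0 26'; python3 meas.py -55 -80
```

```text
{'turq': 84, 'pink': 148, 'blueA': 193, 'mill': 63, 'vin': 34, 'walls': 11, 'bar': 105, 'bottle': 49, 'table': 20}
time: 14.17
tool_pos: [524.5, -109.2, 50.5]
tcp_rot: [3.14, -0.943, 0.166]
contact_force: [-2.4, 0.1, 0.9]
grip_width: 23.8
finger_force: 1.4
[-1.04709888  0.33532705] [5, 5, 8, 9, 46] [236.85714286 146.54761905] [9, 4, 7, 9, 42]
bottle local [-67.8 -80.4 208. ]
```

```bash
python3 -m creep '0.003 0.0005 0 0 0 0 26; 0.003 0.0005 0 0 0 0 26; 0.003 0.0005 0 0 0 0 26; 0.003 0.0005 0 0 0 0 26; 0.003 0.0005 0 0 0 0 26; 0.002 0.00033 0 0 0 0 26; 0.001 0.00017 0 0 0 0 26; 0 0 0 0 0 0 26'; python3 meas.py -38 -80;  python3 - <<'E'
from plant import viewer; import cv2
cv2.imwrite('pics/w3.png',viewer.capture('wrist')[:,:,::-1])
im=cv2.cvtColor(cv2.imread('pics/w3.png'),cv2.COLOR_BGR2HSV)
for r in (180,190,200,205,210,215,218,221,224):  # foot extents (green/white vs)
    m=(im[r,150:380,0]>40)&(im[r,150:380,0]<85)&(im[r,150:380,1]>60); x=m.nonzero()[0]+150
    w=(im[r,150:380,2]>120).nonzero()[0]+150
    print(r,x.min() if len(x) else None,x.max() if len(x) else None,len(x),len(w))
E
python3 go.py -33 -80 12 0 54 0 -80
```

```text
time: 14.88
tool_pos: [542.4, -106.2, 50.5]
tcp_rot: [3.14, -0.943, 0.166]
contact_force: [-2.0, 0.5, 0.8]
grip_width: 23.7
finger_force: 0.9
[-1.04709888  0.33532705] [5, 5, 8, 9, 46] [229.14285714 148.73809524] [5, 5, 7, 9, 42]
bottle local [-38.1 -81.2 208. ]
180 213 310 98 169
190 217 307 91 162
200 229 299 65 166
205 238 286 40 169
210 252 267 6 171
215 250 254 5 175
218 None None 0 175
221 None None 0 178
224 None None 0 178
tip now [-67.4 -80.1  12.1]
shift [ 0.0339  0.0058 -0.    ] turn [ 0.001  0.001 -0.002] rows>= 1.0 ik 0.0 [-0.54  0.79  2.15  2.32  0.79 -1.39]
{'turq': 84, 'pink': 148, 'blueA': 193, 'mill': 63, 'vin': 1, 'walls': -19, 'bar': 105, 'bottle': 23, 'table': 4}
```

```bash
python3 -m creep '0.003 0.0005 0 0 0 0 26; 0.004 0.00066 0 0 0 0 26; 0.004 0.00066 0 0 0 0 26; 0.004 0.00066 0 0 0 0 26; 0.004 0.00066 0 0 0 0 26; 0.004 0.00066 0 0 0 0 26; 0.003 0.0005 0 0 0 0 26; 0.0015 0.00025 0 0 0 0 26'; python3 meas.py -6 -80; python3 -m creep '0.0015 0.00025 0 0 0 0 26; 0.0015 0.00025 0 0 0 0 26;  0.0015 0.00025 0 0 0 0 26'; python3 go.py -33 -80 12 0 54 0 -80
```

```text
time: 15.65
tool_pos: [570.2, -101.5, 50.5]
tcp_rot: [3.14, -0.943, 0.166]
contact_force: [-2.4, -0.4, 0.8]
grip_width: 24.1
finger_force: 1.5
[-1.04709888  0.33532705] [5, 5, 8, 9, 46] [221.79591837 151.12244898] [6, 4, 8, 11, 49]
bottle local [ -9.6 -80.5 208. ]
time: 15.95
tool_pos: [574.2, -101.0, 50.4]
tcp_rot: [3.14, -0.943, 0.165]
contact_force: [-2.7, -0.4, 0.6]
grip_width: 23.7
finger_force: 1.6
tip now [-35.1 -80.1  11.9]
shift [0.0021 0.0005 0.0001] turn [ 0.001  0.    -0.002] rows>= 1.0 ik 0.0 [-0.54  0.79  2.15  2.32  0.79 -1.39]
{'turq': 84, 'pink': 148, 'blueA': 193, 'mill': 63, 'vin': 1, 'walls': -19, 'bar': 105, 'bottle': 23, 'table': 4}
```

Still sliding at about 2.5 N. I creep on until the force rises at the back board.

```bash
for i in 1 2 3 4 5 6; do :; done; python3 -m creep '0.001 0.00016 0 0 0 0 26; 0.001 0.00016 0 0 0 0 26' | grep -E 'pos|force'; python3 -m creep '0.001 0.00016 0 0 0 0 26; 0.001 0.00016 0 0 0 0 26'| grep -E 'pos|force'
```

```text
tool_pos: [576.2, -100.7, 50.4]
contact_force: [-5.1, -0.1, 2.6]
finger_force: 2.5
tool_pos: [577.1, -100.4, 50.2]
contact_force: [-18.5, -4.3, 8.6]
finger_force: 8.9
```

```bash
python3 meas.py 0 -80
```

```text
[-1.04709888  0.33532705] [5, 5, 8, 9, 46] [220.59090909 151.36363636] [6, 5, 8, 9, 44]
bottle local [ -5.3 -81.1 208. ]
```

The wrist force jumped to 18 N, so the bottle is against the back board. Next I retreat straight back, then up.

```bash
python3 -m creep '-0.004 -0.00066 0 0 0 0 26; -0.008 -0.0013 0 0 0 0 26; -0.015 -0.0025 0 0 0 0 26; -0.02 -0.0033 0 0 0 0 26; -0.02 -0.0033 0 0 0 0 26; -0.02 -0.0033 0.01 0 0 0 26; -0.012 -0.002 0.03 0 0 0 26; 0 0 0.04 0 0 0 26' | grep -E 'pos|force'; python3 meas.py -4 -80;python3 -m creep '0 0 0.04 0 0.04 0 26; 0 0 0.04 0 0.08 0 60; 0 0.02 0.04 0 0.1 0 100; 0 0.03 0.025 0 0.1 0 100; 0 0.03 0 0 0.1 0 100; 0 0.03 0 0 0.1 0 100; 0 0.03 0 0 0.1 0 100; 0 0.03 0 0 0.1 0 100' | grep -E 'time|pos|force';  python3 go.py -45 330 250 0 0 0 -80
python3 - <<'E'
from h import *; from s4 import C,W
for u in ((226,103),(258,107),(226,134),(196,100)): print((W.T@(ray('top',u,30)[0]-C)).round())
E
```

```text
tool_pos: [476.3, -116.6, 128.0]
contact_force: [1.5, 0.8, 0.1]
finger_force: 0.0
[-1.04709888  0.33532705] [5, 5, 8, 9, 46] [220.54761905 151.52380952] [5, 5, 8, 9, 42]
bottle local [ -4.8 -80.4 208. ]
time: 17.72
tool_pos: [479.6, -18.5, 193.8]
contact_force: [0.3, 0.8, 0.0]
finger_force: 0.0
tip now [-132.    24.5  139.7]
shift [0.0706 0.3292 0.1217] turn [-0.224  0.555  0.008] rows>= 9.0 ik 0.0 [0.39 0.53 1.16 0.   1.45 1.8 ]
{'turq': 198, 'pink': 126, 'blueA': 61, 'mill': 127, 'vin': 205, 'walls': 170, 'bar': 185, 'bottle': 300, 'table': 250}
[215. 236.  30.]
[217. 121.  30.]
[ 95. 213.  30.]
[211. 344.  30.]
```

```bash
python3 -m creep '0 0 0.02 -0.03 0.07 0 100; 0 0 0.02 -0.03 0.07 0 100; 0 0 0.02 -0.03 0.07 0 100; 0 0 0.02 -0.03 0.07 0 100; 0 0 0.02 -0.03 0.07 0 100; 0 0 0.02 -0.03 0.07 0 100; 0 0 0.02 -0.03 0.07 0 100; 0 0 0.02 0 0.06 0 100' | grep -E 'time|pos|force';  python3 go.py -45 330 250 0 0 0 -80
```

```text
time: 18.38
tool_pos: [480.3, -15.6, 336.8]
contact_force: [0.5, 0.1, -0.2]
finger_force: 0.0
tip now [-162.    22.1  271.6]
shift [ 0.0698  0.3263 -0.0213] turn [-0.053  0.066  0.001] rows>= 9.0 ik 0.0 [0.39 0.53 1.16 0.   1.45 1.8 ]
{'turq': 198, 'pink': 126, 'blueA': 61, 'mill': 127, 'vin': 205, 'walls': 170, 'bar': 185, 'bottle': 300, 'table': 250}
```

```bash
python3 -m creep '0.007 0.03 0 -0.01 0.01 0 100; 0.007 0.033 0 -0.01 0.01 0 100; 0.007 0.033 0 -0.01 0.01 0 100; 0.007 0.033 0 -0.01 0.01 0 100; 0.007 0.033 0 -0.01 0.01 0 100; 0.007 0.033 0 0 0.01 0 100; 0.007 0.033 0 0 0 0 100; 0.007 0.033 0 0 0 0 100' | grep -E 'time|pos|force'; python3 -m creep '0.007 0.033 -0.01 0 0 0 100; 0.007 0.032 -0.01 0 0 0 100; 0 0 0 0 0 0 100' | grep -E 'time|pos|force';  python3 go.py -45 330 38 0 0 0 -80; python3 meas.py -4 -80
```

```text
time: 19.05
tool_pos: [536.6, 246.6, 335.0]
contact_force: [1.5, -0.1, 0.9]
finger_force: 0.0
time: 19.3
tool_pos: [549.9, 314.7, 311.7]
contact_force: [-1.0, -1.9, -1.6]
finger_force: 0.0
tip now [-44.3 334.2 246.2]
shift [ 0.0003 -0.0039 -0.2082] turn [-0.005  0.005 -0.004] rows>= 6.0 ik 0.0 [ 0.39  0.72  1.43 -0.    0.99  1.8 ]
{'turq': 198, 'pink': 115, 'blueA': 28, 'mill': 127, 'vin': 205, 'walls': 107, 'bar': 15, 'bottle': 300, 'table': 38}
[-1.04709888  0.33532705] [5, 5, 8, 9, 46] [220.34 151.3 ] [5, 5, 8, 10, 50]
bottle local [ -4.6 -81.8 208. ]
```

```bash
python3 -m creep '0 0 -0.03 0 0 0 100; 0 0 -0.035 0 0 0 100; 0 0 -0.035 0 0 0 100; 0 0 -0.035 0 0 0 100; 0 0 -0.03 0 0 0 100; 0 0 -0.025 0 0 0 100; 0 0 -0.018 0 0 0 100; 0 0 0 0 0 0 100' | grep -E 'time|pos|force';  python3 go.py -43 300 38 0 0 0 -80
```

```text
time: 20.02
tool_pos: [548.7, 307.9, 103.4]
contact_force: [-1.4, -1.0, 0.0]
finger_force: 0.0
tip now [-46.7 327.5  37.9]
shift [ 0.0083 -0.0265  0.0001] turn [-0.001  0.003  0.002] rows>= 1.0 ik 0.0 [ 0.35  0.71  1.45 -0.    0.98  1.75]
{'turq': 184, 'pink': 111, 'blueA': 30, 'mill': 97, 'vin': 175, 'walls': 77, 'bar': -12, 'bottle': 270, 'table': 38}
```

```bash
python3 -m creep '0.0014 -0.0044 0 0 0 0 100; 0.0014 -0.0044 0 0 0 0 100; 0.0014 -0.0044 0 0 0 0 100; 0.0008 -0.003 0 0 0 0 100; 0.0005 -0.003 0 0 0 0 100; 0.0007 -0.0044 0 0 0 0 100; 0.0007 -0.0044 0 0 0 0 100; 0.0007 -0.0044 0 0 0 0 100' | grep -E 'time|pos|force'; python3 -m creep '0.0008 -0.005 0 0 0 0 100; 0.0008 -0.005 0 0 0 0 100; 0.0008 -0.005 0 0 0 0 100; 0.0008 -0.005 0 0 0 0 100; 0.0008 -0.005 0 0 0 0 100; 0.0008 -0.005 0 0 0 0 100; 0.0008 -0.005 0 0 0 0 100; 0.0008 -0.005 0 0 0 0 100' | grep -E 'time|pos|force';  python3 go.py -43 223 38 0 0 0 -80
```

```text
time: 20.68
tool_pos: [558.9, 277.3, 108.1]
contact_force: [1.0, 2.0, 1.0]
finger_force: 1.1
time: 21.35
tool_pos: [565.0, 237.0, 107.6]
contact_force: [0.2, 1.6, 2.5]
finger_force: 1.1
tip now [-41.5 255.   42.1]
shift [ 0.0044 -0.0315 -0.0041] turn [-0.005  0.011  0.001] rows>= 1.0 ik 0.0 [ 0.22  0.68  1.51 -0.    0.95  1.63]
{'turq': 160, 'pink': 107, 'blueA': 24, 'mill': 20, 'vin': 98, 'walls': 24, 'bar': -12, 'bottle': 193, 'table': 38}
```

```bash
python3 -m creep '0.0007 -0.004 0 0 0 0 100; 0.0007 -0.004 0 0 0 0 100; 0.0007 -0.004 0 0 0 0 100; 0.0007 -0.004 0 0 0 0 100; 0.0007 -0.004 0 0 0 0 100; 0.0005 -0.003 0 0 0 0 100' | grep -E 'time|pos|force'; python3 -m creep '0.0003 -0.002 0 0 0 0 100; 0.0003 -0.0015 0 0 0 0 100' | grep -E 'time|pos|force';python3 -m creep '0.0002 -0.0012 0 0 0 0 100; 0.0002 -0.0012 0 0 0 0 100' | grep -E 'time|pos|force';  python3 go.py -43 223 38 0 0 0 -80
```

```text
time: 21.85
tool_pos: [568.9, 214.1, 107.5]
contact_force: [-1.3, 1.5, 1.6]
finger_force: 1.1
time: 22.02
tool_pos: [569.4, 210.7, 107.5]
contact_force: [-1.1, 1.4, 0.8]
finger_force: 1.0
time: 22.18
tool_pos: [569.8, 208.6, 107.4]
contact_force: [-0.8, 2.3, 1.8]
finger_force: 0.9
tip now [-41.5 226.2  41.9]
shift [-0.0003 -0.0031 -0.0039] turn [-0.005  0.01   0.001] rows>= 1.0 ik 0.0 [0.22 0.68 1.51 0.   0.95 1.63]
{'turq': 160, 'pink': 107, 'blueA': 24, 'mill': 20, 'vin': 98, 'walls': 24, 'bar': -12, 'bottle': 193, 'table': 38}
```

```bash
for k in 1; do python3 -m creep '0.0002 -0.001 0 0 0 0 100; 0.0002 -0.001 0 0 0 0 100' | grep -E 'pos|force'; python3 -m creep '0.0002 -0.001 0 0 0 0 100; 0.0002 -0.001 0 0 0 0 100' | grep -E 'pos|force'; python3 -m creep '0.0001 -0.0008 0 0 0 0 100; 0 0 0 0 0 0 100' | grep -E 'pos|force'; done
```

```text
tool_pos: [570.0, 207.4, 107.5]
contact_force: [-2.2, 9.8, 0.9]
finger_force: 4.6
tool_pos: [570.1, 207.0, 107.7]
contact_force: [-4.5, 16.5, 2.3]
finger_force: 8.3
tool_pos: [570.0, 207.0, 107.7]
contact_force: [-4.0, 16.1, 2.5]
finger_force: 7.9
```

The bar hit a hard stop where home should be (knob end at about y = 159 mm). I back off, lift, and check the result numerically before handing in.

```bash
python3 -m creep '-0.0005 0.003 0 0 0 0 100; -0.002 0.012 0 0 0 0 100; -0.003 0.02 0 0 0 0 100; 0 0 0.03 0 0 0 100; 0 0 0.04 0 0 0 100; 0 0 0.04 0 0 0 100; 0 0.02 0.04 0 0 0 100; 0 0.02 0.02 0 0 0 100' | grep -E 'time|pos|force'; python3 -m creep '0 0.03 0.02 0 0 0 100; 0 0.03 0 0 0 0 100; 0 0.03 0 0 0 0 100; 0 0 0 0 0 0 100; 0 0 0 0 0 0 100'|grep -E 'pos|force'; python3 meas.py -4 -80
python3 - <<'E'
from h import *; from s4 import C,W
im=viewer.capture('top'); hsv=cv2.cvtColor(im,cv2.COLOR_RGB2HSV)
# brass collar/knob: wood-brown blob along bar axis left of caddy
for y in range(130,200,6):
    u=proj('top',C+W@np.array([-40,y,50.]))[0]; print(y,u.round(),im[int(round(u[1])),int(round(u[0]))])
E
```

```text
time: 23.35
tool_pos: [566.6, 277.6, 280.3]
contact_force: [0.9, 1.9, -0.3]
finger_force: 0.0
tool_pos: [564.8, 369.0, 294.0]
contact_force: [0.1, 0.1, -0.1]
finger_force: 0.0
[-1.04709888  0.33532705] [5, 5, 8, 9, 46] [220.42857143 151.02040816] [5, 5, 8, 9, 49]
bottle local [ -5.5 -83.1 208. ]
130 [243. 171.] [181 123  76]
136 [241. 171.] [226 180  90]
142 [239. 171.] [127  79  53]
148 [238. 171.] [120  74  50]
154 [236. 170.] [129  79  52]
160 [234. 170.] [133  85  56]
166 [232. 170.] [67 42 31]
172 [230. 170.] [16 21 14]
178 [229. 169.] [23 24 23]
184 [227. 169.] [30 28 19]
190 [225. 169.] [26 29 22]
196 [223. 168.] [27 25 26]
```

```bash
python3 -c "
from plant import order; print(order.close_job())"
```

```text
the job is handed in; nothing more can be done
None
```

I slid the oil bottle upright into the empty bay until it met the back board, pushed the retaining bar home by its knob, and handed the job in at about 24 s; the hand-in returned no verdict.

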